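Unload the wire winder and lock its spindle

ROBOT

A 6-joint arm with a two-finger parallel gripper is mounted at the origin on the work surface. World frame = base frame: x ahead of the robot, y to its left, z up, the work surface at z = 0. Lengths are in m, angles in degrees, forces in N, time in s.
With the tool pointing down it reaches from about 0.35 to 0.875 m from the base axis. Payload 4.2 kg.
Tool frame: the origin (TCP) lies at the very end of the fingers, on their centre line; the grasp point (between the pads) lies 19 mm behind it; z points along the fingers, y is the line along which they close (so a half turn about z gives the same grasp; the last joint's range is limited). The gripper opens to 87 mm and grips with 3 to 60 N. Pads are 19 mm wide; open, the fingers measure 117 mm over their backs; the gripper's body (75 mm by 190 mm) begins 51 mm behind the grasp point.
Start: joints at [14.817, 22.042, 0.453, 0, -68.411, -14.817], TCP at [0.625, 0, 0.223] pointing down, gripper open.
Joint ranges: [-179.83, 179.83], [-69.29, 118.12], [-61.27, 80.66], [-181.25, 117.63], [-171.15, -9.14], [-177.46, 177.46]. Speed limits (degrees/s): [159.86, 159.86, 180, 180, 180, 180].

INTERFACE

Orientations are given as a 3x3 rotation matrix whose columns are the frame's x, y, z axes.
In Python, from station import r gives the robot as it stands.
- The arm moves only by the tool jog_arm, never from a script. Its argument "plan" is text: rows parted by semicolons, each of 7 numbers parted by spaces: the shift along the tool's x, y, z normalised to -1 to 1, where 1 is 0.025 m, then the turn, a rotation vector about the tool's x, y, z normalised to -1 to 1, where 1 is 8 degrees, then the closure, from -1 (fully open) to 1 (shut). A call has exactly 10 rows; each row shifts and turns the commanded pose from where the row before left it, along the tool's axes as they then stand; what a row does not reach is not made up. A row lasts 1/10 s, in which the tool goes at most 50 mm and 8.59 degrees, less where a joint would pass 70% of its speed; a pose out of reach is approached as far as the arm can. A call with a number of a shift or a turn outside -1 to 1 is refused whole. A call with a gripper value outside its range is refused whole. The fingers move at their own pace and stop on an object; the grip force is fixed at half the most. Time passes only in rows, so rows that do not move let the fingers close, or fill a call up. It gives the time, the measured TCP pose, the force, the opening and the grip force at its end, in the units of the state.
- r.sense(): the state, without advancing time (a new reading comes with each control period).
- r.capture(name): name is "scene" or "side" or "wrist"; returns (picture, depth): 480x640x3 uint8, red, green, blue; 480x640 float32, m along the optical axis (not along the pixel's ray), 0 where there is no reading.
- r.get_calibration(name): a dict with "mtx" (3x3 intrinsics, pixels), "distortion" ([k1, k2, p1, p2, k3] as OpenCV has them; the pictures are not rectified), "extrinsics" (4x4, takes a point from camera to world coordinates). Camera axes: x right, y up, looking along -z (the intrinsics and any distortion apply to the point x, -y, -z); pixel columns grow to the right and rows downward; lengths in m; the calibration is good to about 2 mm. A picture is of the moment at which its call begins: read the wrist's pose just before it. get_calibration takes no time and is no camera call; for the wrist camera it gives the pose at the moment of the call.
- r.finish_job(): hands the job in; it is judged then, once.
The state is a dict: "time_s": time; "joints": joint angles; "joint_velocities": joint speeds; "effort": joint torques, N m; "tcp_pos": TCP position; "ee_rot": TCP orientation; "wrist_force": force on the tool from outside, world axes, zero at the start; "moment": the same for the moment, N m; "gripper_width": opening from 0.0 (shut) to 1.0 (fully open); "gripper_force": force on a finger pad.
Only numpy, scipy, OpenCV 4.12 (cv2) and the standard library are available. Lean on these libraries where they do the work, as an engineer would, in place of code of your own. Each camera call takes 0.05 s, during which the arm holds its last target. There are 200 camera calls.

TASK

The winder has finished: slide the full spool of wire up off the winder's spindle and set it down gently, standing upright, in the empty wooden dish. Once it stands there and is let go, turn the winder's lock ring until its thumb lug stands in line with the raised locked mark on the base, and leave it there. Do not knock about the other things on the bench.

Things in the scene. Friction and masses are not known exactly. Their poses are not given: they have to be found in the camera images.
- winder: Wire winder, fixed: grey base 170 x 170 mm, top at 40 mm; dark motor housing on its +x edge (x 83 to 125 mm, full width, top 76 mm). Origin: on the spindle's axis at bench level, z up. The steel spindle, 12 mm thick, stands on the axis up to 122 mm; the spool rests on its shoulder, 36 mm thick, top at 62 mm. The lock ring lies round the shoulder.
- guide_post (a point): Top of the winder's fixed steel guide post, 10 mm thick, at x = y = -68 mm of the winder's frame, rising to 190 mm above the bench, with a small brass eye at 150 mm that reaches 18 mm towards the spindle. An obstacle.
- lock_ring (a joint): Turn (rad) of the flat aluminium lock ring (100 mm across, z 40 to 52 mm) about the spindle; grows anticlockwise from above. 0: lug at the locked mark; the lug points along the winder's -x turned by this value. Starts at -0.7 to -1.9: turn it anticlockwise. No detent: it can pass the mark, to a stop at +0.35 (other stop -2.1). Stiff, 0.15 N m (2.5 N at the lug); stays where left.
- lug (a point): Centre of the top face of the lock ring's upright thumb lug: a plain aluminium block 24 mm radially (48 to 72 mm from the axis), 14 mm wide, top 75.5 mm above the bench, rising from the ring, with a black line on top. Can be pushed on either side.
- locked_mark (a point): Inner end of the locked mark: a raised steel block, 9 mm radially, 12 mm wide, 8 mm high, fixed on the base top 75 to 84 mm from the axis, on the edge away from the motor housing. Point at its top, 48 mm above the bench.
- spool: The full spool, on the winder's spindle at the start: 60 mm across, 50 mm tall, black flanges 6 mm thick, copper wire wound to 54 mm across, bore 16 mm, about 0.2 to 0.4 kg. Origin: centre of its underside; z up its axis.
- dish: The empty wooden dish, fixed on the bench: round, 104 mm across, rim 14 mm high, inside 92 mm across, inner floor 5 mm above the bench. Origin: centre of its underside.
- other_spool: Another spool of the same size with less wire, of brass; it stands in the other, like dish 120 mm or more away from the empty one. Leave it. Origin: centre of its underside.
- jar: Amber jar, 48 mm across, 62 mm tall, loose, beside the winder: about 130 mm from the spindle's axis on the winder's +y side. Leave it. Origin: centre of its underside.
- cup: Small white cup, 60 mm across, 45 mm tall, loose, about 100 to 130 mm to the -y side of the empty dish. Leave it. Origin: centre of its underside.
- mandrel: Upright steel ring mandrel, a slim cone 190 mm tall on a foot 70 mm across, loose. Leave it. Origin: centre of its underside.
There are look-alikes about, which are no part of the job. What is shaped like the spool but red is not meant.

How it is judged:
By the outcome, as a careful person would: the job done as asked, in the order asked, and still so for the second after the job is handed in, with the robot touching nothing.
It also fails if it takes over 59 s, if anything falls off the work surface, if the arm or the gripper's body presses on something with over 40 N, if the wrist force passes 120 N, or if a joint passes its speed limit or range.

## Working session

There is one attempt and no reset: what is moved stays moved. The work goes in short steps, Python scripts to look and compute and a tool call to move; the robot and the scene stay as the last step left them, time stands still between calls to the robot, and variables do not carry over. Pictures are saved under pics/ and viewed, at most 10 in all, crops included, and the job is handed in when it is done.

Besides the shell and the picture viewer there is one more tool, called after "Call:" as name(argument=value, ...) on one line, values as JSON. jog_arm: Moves the arm, as the interface text tells. Scaled input: -1 to 1 covers 0.025 m each way for a shift and 8 degrees each way for a turn. Its arguments: {"type":"object","properties":{"plan":{"type":"string"}},"required":["plan"]}

```bash
mkdir -p pics; cat > h.py <<'E'
import numpy as np, cv2
from station import r
def grab(n):
    c=r.get_calibration(n); p,d=r.capture(n)
    np.savez(f'{n}.npz',p=p,d=d,m=c['mtx'],k=c['distortion'],e=c['extrinsics'])
    return p,d
def load(n): return np.load(f'{n}.npz')
def ray(c,uv):
    q=cv2.undistortPoints(np.array(uv,float).reshape(-1,1,2),c['m'],c['k']).reshape(-1,2)
    d=np.c_[q[:,0],-q[:,1],-np.ones(len(q))]
    return c['e'][:3,3], d@c['e'][:3,:3].T
def plane(c,uv,z):
    o,d=ray(c,uv); return o+d*((z-o[2])/d[:,2])[:,None]
def pts(c):
    v,u=np.mgrid[:480,:640]; o,d=ray(c,np.c_[u.ravel(),v.ravel()])
    return (o+d*c['d'].ravel()[:,None]).reshape(480,640,3)
def save(n,p): cv2.imwrite(f'pics/{n}.png',p[:,:,::-1])
E
python3 - <<'E'
from h import *
for n in('scene','side'):
    p,d=grab(n); save(n,p); c=load(n); print(n,c['m'].ravel(),c['k'],c['e'].round(3))
s=r.sense(); print(s['time_s'],s['ee_rot'],s['tcp_pos'],s['gripper_width'])
print(r.get_calibration('wrist')['extrinsics'])
E
```

```text
scene [476.31974971   0.         326.16161796   0.         476.31974971
 238.94476171   0.           0.           1.        ] [-0.09952012  0.          0.          0.          0.        ] [[-0.504 -0.483  0.716  1.306]
 [ 0.863 -0.295  0.409  0.416]
 [ 0.014  0.824  0.566  0.717]
 [ 0.     0.     0.     1.   ]]
side [492.21123373   0.         325.24262991   0.         492.21123373
 234.67237637   0.           0.           1.        ] [-0.04392866  0.          0.          0.          0.        ] [[ 0.82   0.333 -0.465 -0.003]
 [-0.572  0.505 -0.647 -0.814]
 [ 0.02   0.796  0.605  0.88 ]
 [ 0.     0.     0.     1.   ]]
0.1 [[-1.36373300e-04 -9.99998143e-01 -1.92259771e-03]
 [-9.99999987e-01  1.36545185e-04 -8.92714424e-05]
 [ 8.95337980e-05  1.92258551e-03 -9.99998148e-01]] [6.24473069e-01 3.55695634e-05 2.21578075e-01] 1.0026499124182797
[[-0.99999782 -0.00161655  0.00132403  0.62409055]
 [ 0.00119792 -0.96268387 -0.27062582 -0.07397603]
 [ 0.00171211 -0.27062364  0.9626837   0.38313534]
 [ 0.          0.          0.          1.        ]]
```

View pics/scene.png

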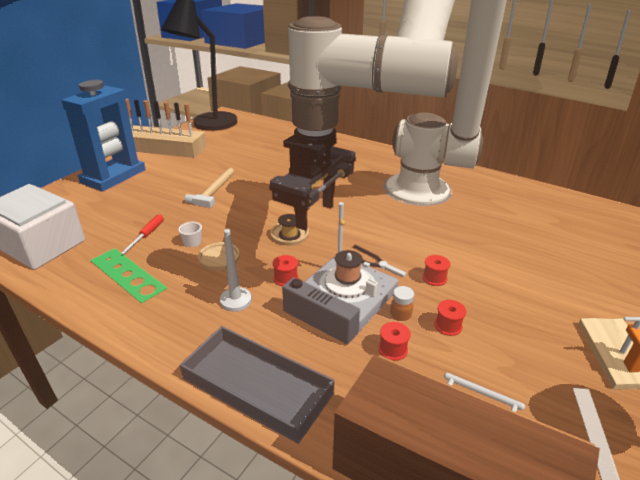

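View pics/side.png

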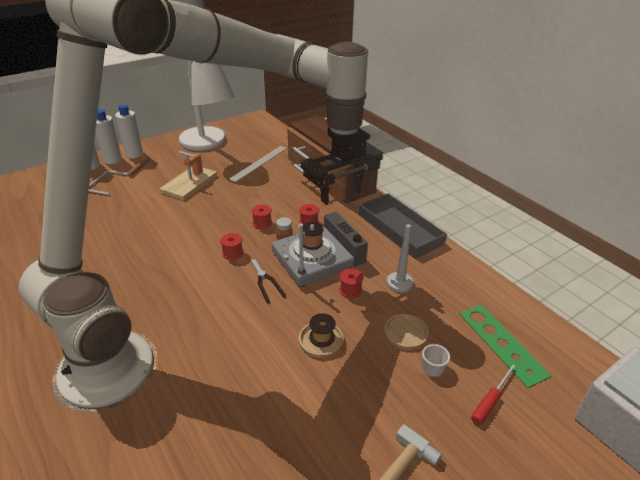

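The scene picture shows the winder with the copper-wound spool at (348,266). The mandrel is at (235,270), the jar at (402,303), the cup at (190,234), and the red look-alike spools at (286,270), (437,270), (451,317) and (394,340). In the side picture, the winder spool is at (312,236), the brass spool in its dish at (322,335), the empty dish at (407,332) and the cup at (435,360). The spool to move is the copper one on the spindle, and the target is the empty dish. I'll confirm both in an enlarged crop.

```bash
python3 - <<'E'
from h import *
a=load('scene');b=load('side')
A=cv2.resize(a['p'][195:345,270:420],(400,400),interpolation=cv2.INTER_CUBIC)
B=cv2.resize(b['p'][200:300,260:380],(400,400*100//120),interpolation=cv2.INTER_CUBIC)
im=np.zeros((400,800,3),np.uint8); im[:,:400]=A; im[:333,400:]=B; save('crop1',im)
for n,c,L in(('scene',a,dict(dish=(218,255),sp_top=(348,258),post=(340,205),jar=(403,294),mandtop=(228,231),cup=(190,228),base=(390,285),redA=(286,264))),
  ('side',b,dict(dish=(407,332),sptop=(312,228),post=(300,226),jar=(284,224),mandtop=(407,228),cup=(435,353),oth=(322,324),redA=(351,275)))):
    P=pts(c)
    for k,(u,v) in L.items(): print(n,k,P[v,u].round(3))
# wood dish by heights in side
P=pts(b); 
for n,c in(('scene',a),('side',b)):
    P=pts(c); z=P[...,2]
    for nm,(x,y,rr) in dict().items(): pass
E
```

```text
scene dish [ 0.61  -0.295  0.006]
scene sp_top [0.582 0.056 0.115]
scene post [ 0.506 -0.008  0.187]
scene jar [0.572 0.183 0.064]
scene mandtop [ 0.719 -0.147  0.191]
scene cup [ 0.58  -0.414  0.03 ]
scene base [0.534 0.138 0.042]
scene redA [ 0.599 -0.094  0.051]
side dish [ 0.615 -0.293  0.003]
side sptop [0.573 0.047 0.115]
side post [ 0.499 -0.012  0.187]
side jar [0.557 0.165 0.062]
side mandtop [ 0.711 -0.156  0.183]
side cup [ 0.611 -0.386  0.024]
side oth [ 0.445 -0.187  0.038]
side redA [ 0.598 -0.095  0.044]
```

View pics/crop1.png

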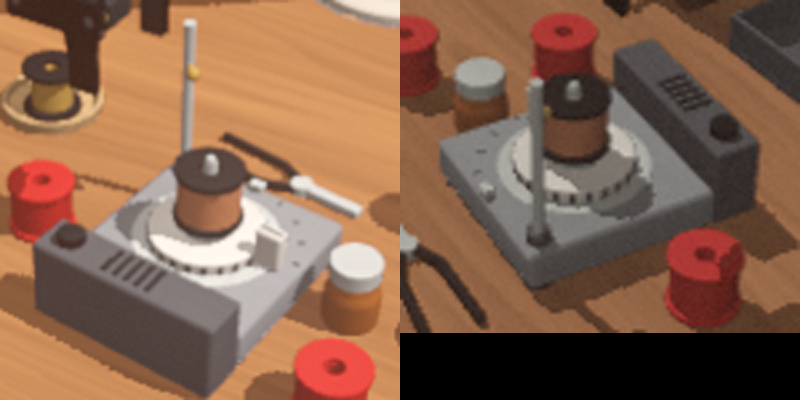

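The crop confirms it: a black-flanged, copper-wound spool sits on the spindle, and the red look-alikes stand off the winder. The lug is at scene (372,283) and the locked mark at side (286,257). Next I'll measure precisely.

```bash
cat > m.py <<'E'
from h import *
def circ(P,z0,z1,x,y,R):
    m=(P[...,2]>z0)&(P[...,2]<z1)&(np.hypot(P[...,0]-x,P[...,1]-y)<R)
    q=P[m][:,:2]
    (cx,cy),rr=cv2.minEnclosingCircle((q*1000).astype(np.float32)); return len(q),round(cx,1),round(cy,1),round(rr,1),q.mean(0).round(4)
if __name__=='__main__':
  for n in('scene','side'):
    c=load(n);P=pts(c)
    print(n)
    print(' spool top',circ(P,.107,.116,.578,.05,.045))
    print(' spindle',circ(P,.1175,.126,.578,.05,.03))
    print(' dish rim',circ(P,.009,.018,.612,-.294,.07))
    print(' post',circ(P,.16,.195,.502,-.01,.03))
    print(' jar',circ(P,.055,.07,.565,.175,.04))
    print(' cup',circ(P,.038,.05,.6,-.4,.05))
    print(' mand',circ(P,.1,.2,.715,-.15,.04))
    print(' oth',circ(P,.045,.06,.45,-.187,.05))
    print(' redA',circ(P,.045,.056,.6,-.095,.045))
    print(' lug',circ(P,.068,.08,.555,.11,.04))
    m=(P[...,2]>.035)&(P[...,2]<.045)&(np.hypot(P[...,0]-.578,P[...,1]-.05)<.13)&(np.hypot(P[...,0]-.578,P[...,1]-.05)>.06)
    q=(P[m][:,:2]*1000).astype(np.float32); print(' base',cv2.minAreaRect(q))
    m=(P[...,2]>.071)&(P[...,2]<.082)&(np.hypot(P[...,0]-.578,P[...,1]-.05)<.17)&(np.hypot(P[...,0]-.578,P[...,1]-.05)>.078)
    q=(P[m][:,:2]*1000).astype(np.float32); print(' motor',cv2.minAreaRect(q))
  print('mark side',plane(load('side'),[(286,257)],.048), 'lug scene',plane(load('scene'),[(372,283)],.0755))
E
python3 m.py
```

```text
scene
 spool top (385, 576.0, 53.7, 31.0, array([0.5792, 0.0559]))
 spindle (17, 577.1, 54.4, 4.9, array([0.5774, 0.055 ]))
 dish rim (230, 614.3, -290.9, 53.9, array([ 0.6183, -0.2938]))
 post (69, 502.6, -5.5, 6.8, array([ 0.5039, -0.0064]))
 jar (265, 565.1, 180.2, 22.2, array([0.567 , 0.1812]))
 cup (135, 595.5, -397.9, 30.7, array([ 0.597 , -0.3976]))
 mand (300, 718.2, -150.5, 10.2, array([ 0.72  , -0.1493]))
 oth (204, 439.7, -192.3, 31.2, array([ 0.4436, -0.1949]))
 redA (326, 591.8, -99.8, 31.4, array([ 0.5945, -0.099 ]))
 lug (87, 576.2, 102.6, 24.8, array([0.5823, 0.1101]))
 base ((596.5701904296875, 50.830482482910156), (254.41650390625, 210.59689331054688), 85.5203628540039)
 motor ((606.1515502929688, 53.58104705810547), (170.33053588867188, 194.9319305419922), 84.15129089355469)
side
 spool top (224, 577.0, 50.6, 31.8, array([0.5766, 0.0492]))
 spindle (9, 573.5, 48.0, 6.2, array([0.5748, 0.0495]))
 dish rim (287, 613.2, -292.1, 53.4, array([ 0.6123, -0.2918]))
 post (48, 502.1, -9.3, 6.0, array([ 0.5008, -0.0112]))
 jar (128, 563.4, 179.6, 23.7, array([0.5631, 0.176 ]))
 cup (188, 593.6, -400.2, 32.1, array([ 0.5945, -0.4002]))
 mand (205, 714.8, -156.0, 9.7, array([ 0.713 , -0.1574]))
 oth (426, 441.2, -195.9, 32.4, array([ 0.4385, -0.1964]))
 redA (289, 593.2, -104.7, 31.2, array([ 0.5914, -0.1045]))
 lug (2, 577.3, 123.6, 1.5, array([0.5773, 0.1236]))
 base ((584.8312377929688, 67.60541534423828), (208.5723419189453, 186.06370544433594), 85.82661437988281)
 motor ((602.5062255859375, 50.25823974609375), (170.65188598632812, 196.92404174804688), 83.89801788330078)
mark side [[0.49455335 0.05251604 0.048     ]] lug scene [[0.58587663 0.11677913 0.0755    ]]
```

Call:
jog_arm(plan="-0.7 0.64 0 0 0 0 -1;-0.7 0.64 0 0 0 0 -1;-0.7 0.64 0 0 0 0 -1;0 0 0 0 0 0.833 -1;0 0 0 0 0 0.833 -1;0 0 0 0 0 0.834 -1;0 0 0 0 0 0 -1;0 0 0 0 0 0 -1;0 0 0 0 0 0 -1;0 0 0 0 0 0 -1")

```text
time_s: 1.1
tcp_pos: [0.5769, 0.0525, 0.2224]
ee_rot: [[-0.341, -0.94, -0.0], [-0.94, 0.341, -0.0], [0.0, 0.0, -1.0]]
wrist_force: [-0.5, 0.4, -0.0]
gripper_width: 0.999
gripper_force: 0.0
```

```bash
python3 - <<'E'
from h import *
from m import circ
p,d=grab('wrist'); save('wrist1',p); c=load('wrist'); P=pts(c); s=r.sense(); print(s['tcp_pos'],s['ee_rot'])
print(circ(P,.106,.116,.577,.052,.045),circ(P,.1175,.126,.577,.052,.03),circ(P,.07,.08,.586,.117,.025))
E
```

```text
[0.57697055 0.05246395 0.22245604] [[-3.41425283e-01 -9.39908900e-01 -1.89449090e-04]
 [-9.39908913e-01  3.41425296e-01 -3.92808755e-05]
 [ 1.01603156e-04  1.64653404e-04 -9.99999981e-01]]
(3925, 575.2, 54.4, 30.0, array([0.5747, 0.0532])) (140, 575.2, 54.1, 5.6, array([0.5751, 0.0537])) (348, 580.1, 113.8, 12.4, array([0.5802, 0.1127]))
```

View pics/wrist1.png

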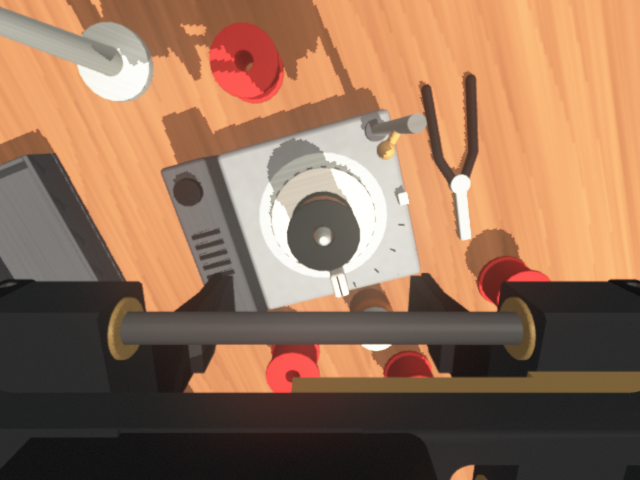

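The wrist picture shows the spool at (323,232) with the spindle tip in its centre. The lug is at (340,283), the mark at (403,198), and the post with its eye at (400,128). The fingers will clear all of these.

Call:
jog_arm(plan="-0.023 0.076 0 0 0 0 -1;0 0 0.8 0 0 0 -1;0 0 0.8 0 0 0 -1;0 0 0.8 0 0 0 -1;0 0 0.8 0 0 0 -1;0 0 0.8 0 0 0 -1;0 0 0.8 0 0 0 -1;0 0 0.6 0 0 0 -1;0 0 0.376 0 0 0 -1;0 0 0 0 0 0 -1")

```text
time_s: 2.15
tcp_pos: [0.5746, 0.0535, 0.0769]
ee_rot: [[-0.342, -0.94, -0.003], [-0.94, 0.342, -0.001], [0.002, 0.002, -1.0]]
wrist_force: [-0.0, 0.3, 0.4]
gripper_width: 0.999
gripper_force: 0.0
```

Call:
jog_arm(plan="0 0 0 0 0 0 1;0 0 0 0 0 0 1;0 0 0 0 0 0 1;0 0 0 0 0 0 1;0 0 0 0 0 0 1;0 0 0 0 0 0 1;0 0 0 0 0 0 1;0 0 0 0 0 0 1;0 0 0 0 0 0 1;0 0 0 0 0 0 1")

```text
time_s: 3.15
tcp_pos: [0.5757, 0.0538, 0.0786]
ee_rot: [[-0.342, -0.94, 0.001], [-0.94, 0.342, 0.0], [-0.0, -0.001, -1.0]]
wrist_force: [-0.4, -0.5, 3.8]
gripper_width: 0.652
gripper_force: 29.6
```

Call:
jog_arm(plan="0 0 -0.2 0 0 0 1;0 0 -0.3 0 0 0 1;0 0 -0.4 0 0 0 1;0 0 -0.4 0 0 0 1;0 0 -0.4 0 0 0 1;0 0 -0.4 0 0 0 1;0 0 -0.4 0 0 0 1;0 0 -0.4 0 0 0 1;0 0 0 0 0 0 1;0 0 0 0 0 0 1")

```text
time_s: 4.15
tcp_pos: [0.5753, 0.0538, 0.1507]
ee_rot: [[-0.342, -0.94, 0.0], [-0.94, 0.342, 0.0], [-0.0, 0.0, -1.0]]
wrist_force: [0.1, 0.6, -3.0]
gripper_width: 0.653
gripper_force: 29.4
```

Call:
jog_arm(plan="0 0 -0.4 0 0 0 1;0 0 -0.4 0 0 0 1;0 0 -0.4 0 0 0 1;0 0 -0.4 0 0 0 1;0 0 -0.4 0 0 0 1;0 0 -0.4 0 0 0 1;0 0 -0.2 0 0 0 1;0 0 0 0 0 0 1;0 0 0 0 0 0 1;0 0 0 0 0 0 1")

```text
time_s: 5.15
tcp_pos: [0.575, 0.0536, 0.215]
ee_rot: [[-0.342, -0.94, -0.001], [-0.94, 0.342, -0.0], [0.001, 0.001, -1.0]]
wrist_force: [-0.9, 0.3, -2.8]
gripper_width: 0.647
gripper_force: 29.4
```

```bash
python3 - <<'E'
from h import *
from m import circ
s=r.sense(); print(s['tcp_pos'],s['wrist_force'],s['gripper_width'])
p,d=grab('wrist'); c=load('wrist'); P=pts(c)
x,y=s['tcp_pos'][:2]; T=s['tcp_pos'][2]
m=(np.hypot(P[...,0]-x,P[...,1]-y)<.028)&(c['d']>0); z=P[...,2][m]; print(np.percentile(z,[5,25,50,75,95])-T)
print('lug',circ(P,.07,.08,.580,.113,.03))
a=grab('scene')[0];b=grab('side')[0]
im=np.concatenate([cv2.resize(q,(400,400),interpolation=cv2.INTER_CUBIC) for q in(a[120:320,250:450],b[130:330,230:430])],1); save('lift',im)
E
```

```text
[0.57498393 0.05364942 0.21496402] [-0.9493277   0.34431942 -2.81852003] 0.6472180496995142
[-0.15410398  0.03245999  0.09560895  0.11117158  0.11954105]
lug (0, 0.0, 0.0, 0.0, array([nan, nan]))m.py:5: RuntimeWarning: Mean of empty slice.
  (cx,cy),rr=cv2.minEnclosingCircle((q*1000).astype(np.float32)); return len(q),round(cx,1),round(cy,1),round(rr,1),q.mean(0).round(4)
  ret = um.true_divide(
```

View pics/lift.png

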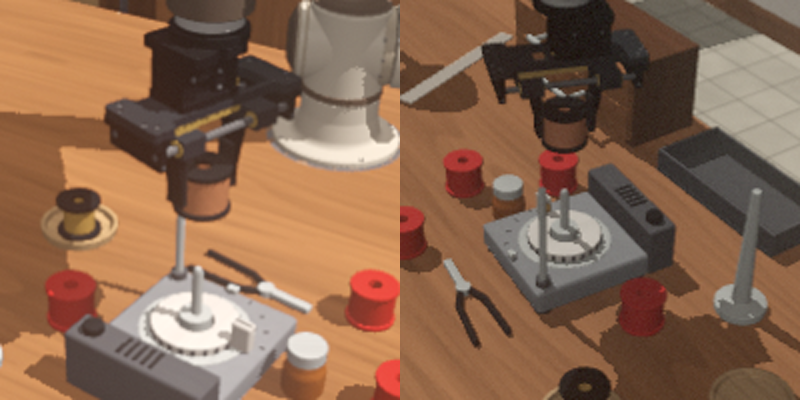

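The picture shows the spool upright in the fingers and clear of the spindle, with the ring and lug undisturbed. Now moving to the dish.

Call:
jog_arm(plan="0.4 -0.2 0 0 0 0 1;0.7 -0.347 0 0 0 0 1;0.8 -0.396 0 0 0 0 1;0.8 -0.396 0 0 0 0 1;0.8 -0.396 0 0 0 0 1;0.8 -0.396 0 0 0 0 1;0.8 -0.396 0 0 0 0 1;0.8 -0.396 0 0 0 0 1;0.8 -0.396 0 0 0 0 1;0.8 -0.396 0 0 0 0 1")

```text
time_s: 6.3
tcp_pos: [0.5983, -0.156, 0.2155]
ee_rot: [[-0.342, -0.94, -0.0], [-0.94, 0.342, -0.0], [0.0, 0.0, -1.0]]
wrist_force: [-0.1, 0.7, -3.4]
gripper_width: 0.65
gripper_force: 29.4
```

Call:
jog_arm(plan="0.8 -0.396 0 0 0 0 1;0.8 -0.396 0 0 0 0 1;0.8 -0.396 0 0 0 0 1;0.8 -0.396 0 0 0 0 1;0.8 -0.396 0 0 0 0 1;0.6 -0.3 0 0 0 0 1;0.344 -0.17 0 0 0 0 1;0 0 0 0 0 0 1;0 0 0 0 0 0 1;0 0 0 0 0 0 1")

```text
time_s: 7.3
tcp_pos: [0.6138, -0.2905, 0.2157]
ee_rot: [[-0.341, -0.94, -0.0], [-0.94, 0.341, 0.0], [-0.0, 0.0, -1.0]]
wrist_force: [-0.4, -0.5, -2.4]
gripper_width: 0.651
gripper_force: 29.4
```

```bash
python3 - <<'E'
from h import *
from m import circ
s=r.sense(); print(s['tcp_pos'],s['wrist_force'],s['gripper_width'])
for n in('scene','side'):
    grab(n); P=pts(load(n)); print(circ(P,.009,.018,.6137,-.2915,.06)); print('cup',circ(P,.038,.05,.595,-.4,.05))
    m=(np.hypot(P[...,0]-s['tcp_pos'][0],P[...,1]-s['tcp_pos'][1])<.034)&(P[...,2]>.15)&(P[...,2]<.24); print('held bottom',P[m][:,2].min())
E
```

```text
[ 0.61382504 -0.29048499  0.2157477 ] [-0.4448774  -0.50574228 -2.38168426] 0.6507348943097071
(232, 613.4, -289.5, 53.6, array([ 0.6175, -0.2943]))
cup (131, 593.9, -398.8, 31.2, array([ 0.5947, -0.3987]))
held bottom 0.1981825336758558
(292, 611.7, -291.4, 53.0, array([ 0.6125, -0.2922]))
cup (193, 593.8, -399.6, 30.9, array([ 0.5941, -0.4003]))
held bottom 0.19659024619179566
```

Call:
jog_arm(plan="0 0 0.5 0 0 0 1;0 0 0.9 0 0 0 1;0 0 0.9 0 0 0 1;0 0 0.9 0 0 0 1;0 0 0.9 0 0 0 1;0 0 0.9 0 0 0 1;0 0 0.9 0 0 0 1;0 0 0.9 0 0 0 1;0 0 0.4 0 0 0 1;0 0 0 0 0 0 1")

```text
time_s: 8.4
tcp_pos: [0.6124, -0.2907, 0.0333]
ee_rot: [[-0.342, -0.94, -0.004], [-0.94, 0.342, 0.001], [0.0, 0.004, -1.0]]
wrist_force: [-0.3, -0.2, -3.0]
gripper_width: 0.653
gripper_force: 29.4
```

Call:
jog_arm(plan="0 0 0.06 0 0 0 1;0 0 0.06 0 0 0 1;0 0 0.04 0 0 0 1;0 0 0.04 0 0 0 1;0 0 0.04 0 0 0 1;0 0 0.04 0 0 0 1;0 0 0.04 0 0 0 1;0 0 0 0 0 0 1;0 0 0 0 0 0 1;0 0 0 0 0 0 1")

```text
time_s: 9.4
tcp_pos: [0.6139, -0.2913, 0.0277]
ee_rot: [[-0.342, -0.94, 0.0], [-0.94, 0.342, -0.0], [0.0, -0.0, -1.0]]
wrist_force: [-0.6, -0.4, -2.6]
gripper_width: 0.653
gripper_force: 29.4
```

Call:
jog_arm(plan="0 0 0.04 0 0 0 1;0 0 0.03 0 0 0 1;0 0 0.03 0 0 0 1;0 0 0.03 0 0 0 1;0 0 0.03 0 0 0 1;0 0 0.02 0 0 0 1;0 0 0 0 0 0 1;0 0 0 0 0 0 1;0 0 0 0 0 0 1;0 0 0 0 0 0 1")

```text
time_s: 10.4
tcp_pos: [0.6138, -0.2913, 0.0232]
ee_rot: [[-0.342, -0.94, 0.0], [-0.94, 0.342, -0.0], [-0.0, -0.0, -1.0]]
wrist_force: [0.2, 0.4, -2.7]
gripper_width: 0.649
gripper_force: 29.4
```

Call:
jog_arm(plan="0 0 0.02 0 0 0 1;0 0 0.02 0 0 0 1;0 0 0.02 0 0 0 1;0 0 0 0 0 0 1;0 0 0 0 0 0 1;0 0 0 0 0 0 1;0 0 0 0 0 0 1;0 0 0 0 0 0 1;0 0 0 0 0 0 1;0 0 0 0 0 0 1")

```text
time_s: 11.4
tcp_pos: [0.6138, -0.2914, 0.0217]
ee_rot: [[-0.342, -0.94, -0.0], [-0.94, 0.342, -0.0], [0.0, 0.0, -1.0]]
wrist_force: [-1.0, 0.1, -1.7]
gripper_width: 0.648
gripper_force: 29.4
```

Contact is beginning: the downward load fell from 2.7 N to 1.7 N. I'll go a touch further, then open.

Call:
jog_arm(plan="0 0 0.02 0 0 0 1;0 0 0 0 0 0 1;0 0 0 0 0 0 1;0 0 0 0 0 0 1;0 0 0 0 0 0 -0.1;0 0 0 0 0 0 -0.5;0 0 0 0 0 0 -0.8;0 0 0 0 0 0 -0.8;0 0 0 0 0 0 -0.8;0 0 0 0 0 0 -0.8")

```text
time_s: 12.4
tcp_pos: [0.6139, -0.2914, 0.0209]
ee_rot: [[-0.342, -0.94, 0.0], [-0.94, 0.342, -0.0], [-0.0, -0.0, -1.0]]
wrist_force: [-0.1, 0.6, 0.5]
gripper_width: 0.894
gripper_force: 0.0
```

Call:
jog_arm(plan="0 0 -0.2 0 0 0 -0.8;0 0 -0.4 0 0 0 -0.8;0 0 -0.8 0 0 0 -0.8;0 0 -0.8 0 0 0 -0.8;0 0 -0.9 0 0 0 -0.8;0 0 -0.9 0 0 0 -0.8;0 0 -0.9 0 0 0 -0.8;0 0 -0.9 0 0 0 -0.8;0 0 -0.9 0 0 0 -0.8;0 0 -0.9 0 0 0 -0.8")

```text
time_s: 13.4
tcp_pos: [0.6138, -0.2914, 0.2134]
ee_rot: [[-0.342, -0.94, 0.001], [-0.94, 0.342, -0.0], [-0.0, -0.002, -1.0]]
wrist_force: [0.5, -0.0, -0.8]
gripper_width: 0.899
gripper_force: 0.0
```

```bash
python3 - <<'E'
from h import *
from m import circ
W,D,S=[(grab(n),load(n))[1] for n in('wrist','scene','side')]
for c in(W,D,S):
    P=pts(c); print('spool',circ(P,.05,.062,.614,-.291,.045),'dish',circ(P,.010,.018,.6137,-.2915,.06))
    print(' cup',circ(P,.04,.05,.595,-.4,.045),'lug',circ(P,.07,.08,.580,.113,.03))
    print(' spindle', circ(P,.113,.126,.577,.052,.03))
im=np.zeros((480,800,3),np.uint8)
im[:300,:400]=cv2.resize(W['p'],(400,300)); im[:400,400:]=cv2.resize(S['p'][210:310,250:350],(400,400),interpolation=cv2.INTER_CUBIC); save('placed',im)
E
```

```text
spool (2902, 613.1, -290.6, 29.9, array([ 0.6128, -0.2915])) dish (1899, 612.4, -289.5, 51.6, array([ 0.6114, -0.2922]))
 cup (1091, 594.1, -398.1, 29.7, array([ 0.5941, -0.3998])) lug (0, 0.0, 0.0, 0.0, array([nan, nan]))
 spindle (0, 0.0, 0.0, 0.0, array([nan, nan]))
spool (258, 614.3, -291.9, 32.5, array([ 0.6188, -0.2915])) dish (224, 614.2, -288.4, 52.4, array([ 0.6299, -0.2836]))
 cup (108, 596.9, -397.3, 30.8, array([ 0.5958, -0.397 ])) lug (62, 583.6, 114.6, 12.1, array([0.5835, 0.1151]))
 spindle (29, 578.3, 55.1, 6.2, array([0.5779, 0.0557]))
spool (368, 613.9, -292.8, 32.1, array([ 0.6125, -0.2934])) dish (277, 610.4, -293.4, 52.8, array([ 0.5997, -0.3014]))
 cup (158, 593.4, -399.6, 30.5, array([ 0.5946, -0.4006])) lug (13, 581.6, 112.4, 13.8, array([0.5839, 0.1062]))
 spindle (15, 574.7, 50.6, 6.0, array([0.5749, 0.0498]))m.py:5: RuntimeWarning: Mean of empty slice.
  (cx,cy),rr=cv2.minEnclosingCircle((q*1000).astype(np.float32)); return len(q),round(cx,1),round(cy,1),round(rr,1),q.mean(0).round(4)
  ret = um.true_divide(
```

View pics/placed.png

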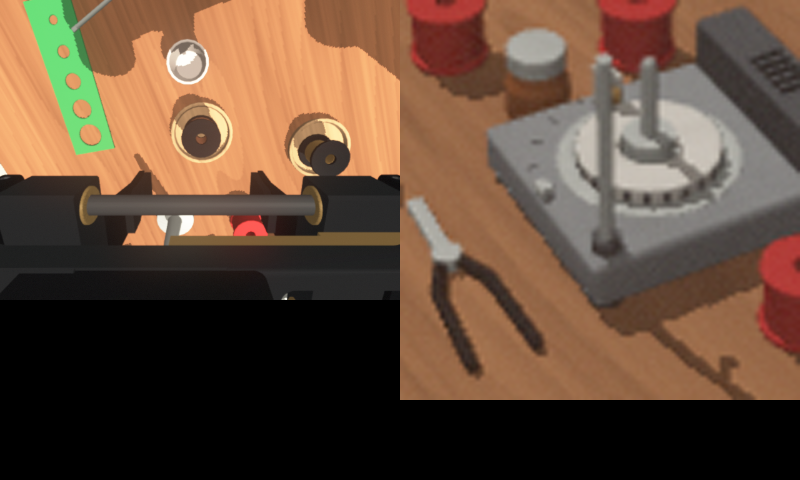

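The wrist crop shows the spool upright in the dish at (201,137), with its top level at 55 mm and centred within 2 mm. The cup has not moved, and the brass spool stands in its own dish at (325,157). Next is the lock ring: move behind the lug and close the fingers.

Call:
jog_arm(plan="-0.946 0.338 0 0 0 0 1;-0.946 0.338 0 0 0 0 1;-0.946 0.338 0 0 0 0 1;-0.946 0.338 0 0 0 0 1;-0.946 0.338 0 0 0 0 1;-0.946 0.338 0 0 0 0 1;-0.946 0.338 0 0 0 0 1;-0.946 0.338 0 0 0 0 1;-0.946 0.338 0 0 0 0 1;-0.946 0.338 0 0 0 0 1")

```text
time_s: 14.55
tcp_pos: [0.6145, -0.0392, 0.2102]
ee_rot: [[-0.342, -0.94, -0.002], [-0.94, 0.342, 0.0], [0.001, 0.002, -1.0]]
wrist_force: [0.8, 0.2, -0.5]
gripper_width: 0.074
gripper_force: 0.0
```

Call:
jog_arm(plan="-0.946 0.338 0 0 0 0 1;-0.946 0.338 0 0 0 0 1;-0.946 0.338 0 0 0 0 1;-0.946 0.338 0 0 0 0 1;-0.946 0.338 0 0 0 0 1;-0.946 0.338 0 0 0 0 1;0 0 0 0 0 0.937 1;0 0 0 0 0 0.937 1;0 0 0 0 0 0.937 1;0 0 0 0 0 0.937 1")

```text
time_s: 15.55
tcp_pos: [0.6155, 0.1105, 0.2101]
ee_rot: [[-0.769, -0.639, -0.002], [-0.639, 0.769, -0.0], [0.002, 0.001, -1.0]]
wrist_force: [1.0, -0.3, -0.8]
gripper_width: 0.005
gripper_force: 0.0
```

Call:
jog_arm(plan="0 0 0 0 0 0.937 1;0 0 0 0 0 0.937 1;0 0 0 0 0 0.937 1;0 0 0 0 0 0.937 1;0 0 0 0 0 0.937 1;0 0 0 0 0 0.937 1;0 0 0 0 0 0 1;0 0 0 0 0 0 1;0 0 0 0 0 0 1;0 0 0 0 0 0 1")

```text
time_s: 16.55
tcp_pos: [0.6161, 0.1105, 0.211]
ee_rot: [[-0.996, 0.085, -0.0], [0.085, 0.996, -0.0], [0.0, -0.0, -1.0]]
wrist_force: [0.6, -0.1, -0.4]
gripper_width: 0.006
gripper_force: 0.0
```

```bash
python3 - <<'E'
from h import *
from m import circ
p,d=grab('wrist'); c=load('wrist'); P=pts(c); save('wrist2',p)
print(circ(P,.113,.127,.575,.053,.03),circ(P,.071,.08,.580,.113,.025))
m=(P[...,2]>.044)&(P[...,2]<.051)&(np.hypot(P[...,0]-.4965,P[...,1]-.061)<.02); print('mark',P[m].mean(0),m.sum())
m=(P[...,2]>.072)&(P[...,2]<.080)&(np.hypot(P[...,0]-.58,P[...,1]-.113)<.025); print('lug',cv2.minAreaRect((P[m][:,:2]*1000).astype(np.float32)))
for n,a,b,x,y,R in(('post',.1,.2,.502,-.008,.03),):
    m=(P[...,2]>a)&(P[...,2]<b)&(np.hypot(P[...,0]-x,P[...,1]-y)<R); print(n,P[m].mean(0),m.sum())
E
```

```text
(219, 575.2, 54.6, 5.9, array([0.5748, 0.0554])) (465, 581.0, 114.2, 12.5, array([0.5806, 0.1142]))
mark [0.49645594 0.06200396 0.04724619] 166
lug ((580.9503173828125, 114.18257141113281), (23.768043518066406, 13.69068717956543), 85.00934600830078)
post [ 0.50469358 -0.00266351  0.1598601 ] 2357
```

View pics/wrist2.png

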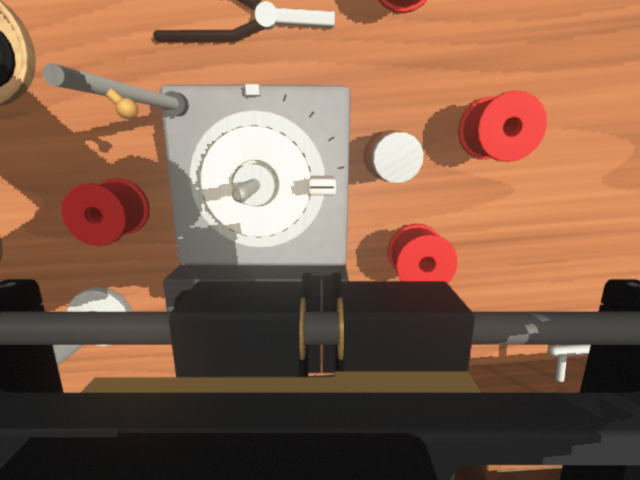

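The wrist picture shows the lug at (322,186), the mark at (252,89), the spindle at (245,190), the jar at (397,157) and the closed fingers at (322,330) behind the lug. By measurement the lug stands at 84.5 deg and the mark at 174.4 deg, so about 90 deg remains.

Call:
jog_arm(plan="0 0 0.6 0 0 0 1;0 0 0.8 0 0 0 1;0 0 0.8 0 0 0 1;0 0 0.8 0 0 0 1;0 0 0.8 0 0 0 1;0 0 0.8 0 0 0 1;0 0 0.8 0 0 0 1;0 0 0.4 0 0 0 1;0 0 0.2 0 0 0 1;0 0 0 0 0 0 1")

```text
time_s: 17.6
tcp_pos: [0.6162, 0.1104, 0.0609]
ee_rot: [[-0.996, 0.086, -0.0], [0.086, 0.996, -0.0], [0.0, -0.0, -1.0]]
wrist_force: [0.6, 0.4, 0.5]
gripper_width: 0.006
gripper_force: 0.0
```

Call:
jog_arm(plan="0.2 0 0 0 0 0 1;0.2 0 0 0 0 0 1;0.2 0 0 0 0 0 1;0.1 0 0 0 0 0 1;0 0 0 0 0 0 1;0.169 0.044 0 0 0 -0.5 1;0.169 0.044 0 0 0 -0.5 1;0.169 0.044 0 0 0 -0.5 1;0 0 0 0 0 0 1;0 0 0 0 0 0 1")

```text
time_s: 18.6
tcp_pos: [0.5866, 0.1156, 0.0615]
ee_rot: [[-0.993, -0.121, 0.001], [-0.121, 0.993, 0.0], [-0.001, 0.0, -1.0]]
wrist_force: [1.8, -0.4, 2.1]
gripper_width: 0.007
gripper_force: 0.5
```

Call:
jog_arm(plan="0.169 0.044 0 0 0 -0.5 1;0.169 0.044 0 0 0 -0.5 1;0.169 0.044 0 0 0 -0.5 1;0.169 0.044 0 0 0 -0.5 1;0.169 0.044 0 0 0 -0.5 1;0.169 0.044 0 0 0 -0.5 1;0.169 0.044 0 0 0 -0.5 1;0.169 0.044 0 0 0 -0.5 1;0 0 0 0 0 0 1;0 0 0 0 0 0 1")

```text
time_s: 19.6
tcp_pos: [0.5523, 0.1119, 0.0614]
ee_rot: [[-0.778, -0.628, 0.001], [-0.628, 0.778, 0.0], [-0.001, -0.0, -1.0]]
wrist_force: [0.3, 0.3, 1.5]
gripper_width: 0.001
gripper_force: 0.7
```

```bash
cat > lug.py <<'E'
from h import *
A=np.array([.5752,.0543])
s=r.sense(); R=s['ee_rot']; d=s['tcp_pos'][:2]-A
print('t',s['time_s'],'tool y ang',np.degrees(np.arctan2(R[1,1],R[0,1])),'r',d@R[:2,1],'tan',d@R[:2,0],'z',s['tcp_pos'][2],s['wrist_force'])
for n in('wrist','side','scene'):
    grab(n); P=pts(load(n))
    h=np.hypot(P[...,0]-A[0],P[...,1]-A[1]); m=(P[...,2]>.0705)&(P[...,2]<.080)&(h>.046)&(h<.076)
    m&=np.hypot(P[...,0]-s['tcp_pos'][0],P[...,1]-s['tcp_pos'][1])<.05
    q=P[m][:,:2]
    if len(q)>4:
        rc=cv2.minAreaRect((q*1000).astype(np.float32)); v=np.array(rc[0])/1000-A; w=np.median(q,0)-A
        print(n,len(q),rc,'ang rect',np.degrees(np.arctan2(v[1],v[0])),'r',np.hypot(*v),'ang med',np.degrees(np.arctan2(w[1],w[0])))
E
python3 lug.py
```

```text
t 19.6 tool y ang 128.9244482031728 r 0.05919300678154872 tan -0.018383163947071363 z 0.061380707766384546 [0.26630106 0.34653726 1.50033119]
wrist 1861 ((541.94482421875, 104.5026626586914), (26.266277313232422, 23.61632537841797), 38.81336975097656) ang rect 123.5212304871402 r 0.06021805422183788 ang med 128.35330497276632
side 56 ((544.1837768554688, 104.28471374511719), (37.14979553222656, 23.25680160522461), 44.093360900878906) ang rect 121.82018772112974 r 0.05882582516491094 ang med 126.35780933378219
scene 45 ((554.2273559570312, 105.09174346923828), (38.886077880859375, 17.21949005126953), 64.64966583251953) ang rect 112.4364369840009 r 0.054951369435146794 ang med 107.2286117062774
```

Call:
jog_arm(plan="0.169 0.044 0 0 0 -0.5 1;0.169 0.044 0 0 0 -0.5 1;0.169 0.044 0 0 0 -0.5 1;0.169 0.044 0 0 0 -0.5 1;0.169 0.044 0 0 0 -0.5 1;0.169 0.044 0 0 0 -0.5 1;0.169 0.044 0 0 0 -0.5 1;0.169 0.044 0 0 0 -0.5 1;0.169 0.044 0 0 0 -0.5 1;0 0 0 0 0 0 1")

```text
time_s: 20.75
tcp_pos: [0.5226, 0.0866, 0.0613]
ee_rot: [[-0.259, -0.966, 0.0], [-0.966, 0.259, 0.0], [-0.0, -0.0, -1.0]]
wrist_force: [1.3, 0.9, 0.5]
gripper_width: 0.004
gripper_force: 0.6
```

```bash
python3 - <<'E'
s=open('lug.py').read()
s=s.replace("    q=P[m]","    m&=((P[...,:2]-s['tcp_pos'][:2])@R[:2,0])>.0085\n    q=P[m]")
s+="""
W=load('wrist');P=pts(W)
h=np.hypot(P[...,0]-A[0],P[...,1]-A[1]); a=np.degrees(np.arctan2(P[...,1]-A[1],P[...,0]-A[0]))
m=(P[...,2]>.0435)&(P[...,2]<.051)&(h>.072)&(h<.087)&(abs(a-174)<14)
if m.any(): print('mark',m.sum(),P[m].mean(0),a[m].mean(),(a[m].min()+a[m].max())/2)
"""
open('lug.py','w').write(s)
E
python3 lug.py
```

```text
t 20.75 tool y ang 164.9899199935201 r 0.059186187991569494 tan -0.017528393954251667 z 0.06126046066900176 [1.32998255 0.92845428 0.51921779]
wrist 1833 ((517.3335571289062, 70.30558776855469), (17.071733474731445, 24.0294189453125), 75.32423400878906) ang rect 164.53880441629877 r 0.0600391876225059 ang med 165.63181776423716
side 52 ((517.7608642578125, 68.49655151367188), (18.68199348449707, 23.228837966918945), 72.57808685302734) ang rect 166.1171057903161 r 0.05916752816951019 ang med 166.87631878861941
scene 22 ((522.85986328125, 67.4871826171875), (17.844974517822266, 6.881978988647461), 29.452674865722656) ang rect 165.8585625983525 r 0.05397584364432388 ang med 163.3872899673928
mark 421 [0.49605088 0.0608227  0.04727554] 175.28900378701516 174.05847216621206
```

Call:
jog_arm(plan="0.084 0.024 0 0 0 -0.25 1;0.084 0.024 0 0 0 -0.25 1;0.084 0.024 0 0 0 -0.25 1;0 0 0 0 0 0 1;0 0 0 0 0 0 1;0 0 0 0 0 0 1;0 0 0 0 0 0 1;0 0 0 0 0 0 1;0 0 0 0 0 0 1;0 0 0 0 0 0 1")

```text
time_s: 21.9
tcp_pos: [0.5194, 0.0809, 0.0611]
ee_rot: [[-0.156, -0.988, 0.0], [-0.988, 0.156, 0.0], [-0.0, -0.0, -1.0]]
wrist_force: [0.5, 3.5, -0.7]
gripper_width: 0.005
gripper_force: 1.4
```

```bash
python3 lug.py; python3 - <<'E'
from h import *
W=load('wrist');P=pts(W)
m=(np.hypot(P[...,0]-.505,P[...,1]-.061)<.03)&(W['d']>0)
v,u=np.where(m); u0,v0=int(u.mean()),int(v.mean()); print(u0,v0)
u0=min(max(u0,60),580);v0=min(max(v0,60),420)
np.save('c.npy',[u0,v0]); save('near',cv2.resize(W['p'][v0-60:v0+60,u0-60:u0+60],(600,600),interpolation=cv2.INTER_CUBIC))
E
```

```text
t 21.9 tool y ang 171.0359767106354 r 0.059293372740680715 tan -0.017594994982389218 z 0.06112964538524275 [ 0.51453403  3.52688338 -0.65168353]
wrist 1820 ((515.9700927734375, 64.24797058105469), (16.826370239257812, 24.056983947753906), 81.09864044189453) ang rect 170.46586096598878 r 0.06005950406678973 ang med 171.73568762697167
side 45 ((516.88232421875, 61.84123992919922), (18.348814010620117, 21.477279663085938), 88.00494384765625) ang rect 172.63179319221263 r 0.058803244878125084 ang med 172.54131539674168
mark 414 [0.49609038 0.06078274 0.04713105] 175.31318769084908 174.9550621455566
360 369
```

View pics/near.png

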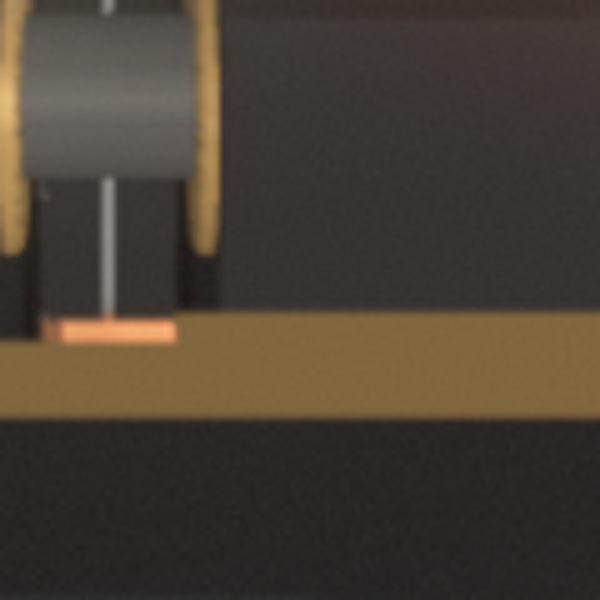

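The crop shows only the gripper body, so it was badly aimed. I'll separate the bright lug from the dark fingers by brightness and aim the next crop by that.

```bash
cat > lug2.py <<'E'
from h import *
import sys
A=np.array([.5752,.0543])
s=r.sense(); R=s['ee_rot']; g=lambda v:np.degrees(np.arctan2(v[1],v[0]))
W=load('wrist');P=pts(W); g8=cv2.cvtColor(W['p'],cv2.COLOR_RGB2GRAY)
h=np.hypot(P[...,0]-A[0],P[...,1]-A[1]); a=np.degrees(np.arctan2(P[...,1]-A[1],P[...,0]-A[0]))%360
m=(P[...,2]>.072)&(P[...,2]<.080)&(h>.045)&(h<.076)&(abs(a-172)<25)
print('gray hist',np.percentile(g8[m],[5,25,50,75,95]))
L=m&(g8>100); rc=cv2.minAreaRect((P[L][:,:2]*1000).astype(np.float32)); c=np.array(rc[0])/1000-A
print('lug',L.sum(),rc,'center ang',g(c),'r',np.hypot(*c),'z',P[L][:,2].mean())
K=(P[...,2]>.0445)&(P[...,2]<.051)&(h>.073)&(h<.087)&(abs(a-174)<12); rk=cv2.minAreaRect((P[K][:,:2]*1000).astype(np.float32)); k=np.array(rk[0])/1000-A
print('mark',K.sum(),rk,'ang',g(k),'r',np.hypot(*k),'remaining',g(k)-g(c))
v,u=np.where(L|K); u0,v0=int(np.clip(u.mean(),75,565)),int(np.clip(v.mean(),75,405))
save(sys.argv[1],cv2.resize(W['p'][v0-75:v0+75,u0-75:u0+75],(600,600),interpolation=cv2.INTER_CUBIC))
E
python3 lug2.py near2
```

```text
gray hist [ 67.   119.25 193.   210.   216.  ]
lug 1374 ((516.6703491210938, 68.95234680175781), (26.3389892578125, 23.80718994140625), 81.23236846923828) center ang 165.94539202885016 r 0.060335821025371286 z 0.07454710409530624
mark 404 ((496.12603759765625, 61.22868347167969), (12.418585777282715, 8.969136238098145), 82.62708282470703) ang 174.99237195126673 r 0.07937693736002922 remaining 9.046979922416568
```

View pics/near2.png

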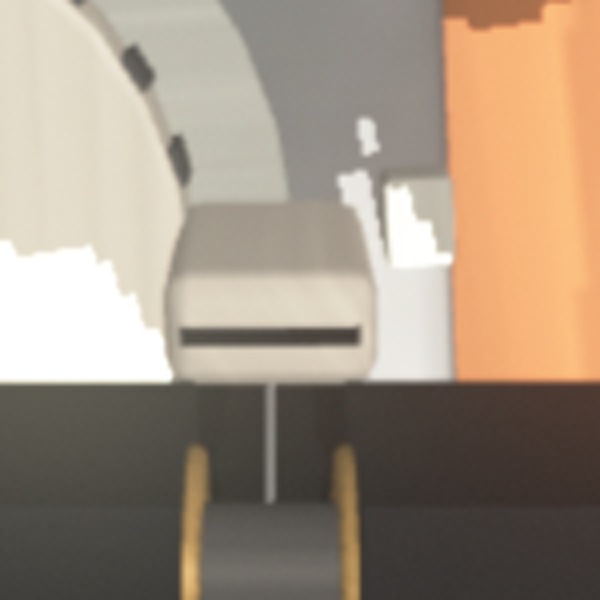

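The crop shows the lug square to the fingers, with its black line from (180,336) to (360,336) and the mark at (415,220). I'll measure the line itself.

```bash
cat >> lug2.py <<'E'
t=(P[...,:2]-s['tcp_pos'][:2])@R[:2,0]
D=(P[...,2]>.068)&(P[...,2]<.082)&(h>.045)&(h<.076)&(abs(a-174)<25)&(g8<110)&(t>.0115)
v,u=np.where(D); q=plane(W,np.c_[u,v],.0755)[:,:2]; rc=cv2.minAreaRect((q*1000).astype(np.float32)); c=q.mean(0)-A
vk,uk=np.where(K); kk=plane(W,np.c_[uk,vk],.048)[:,:2]; rk=cv2.minAreaRect((kk*1000).astype(np.float32)); k=np.array(rk[0])/1000-A
sv,su=np.where((P[...,2]>.0735)&(P[...,2]<.08)&(h>.045)&(h<.076)&(t>.0095)&(abs(a-174)<25)); e=plane(W,np.c_[su,sv],.0755)[:,:2]; e=(e-s['tcp_pos'][:2])@R[:2,0]
print('LINE',len(q),rc,'ang',g(c),'r',np.hypot(*c),'tan rel tcp',t[D].mean(),'front edge',np.percentile(e,98)); print('MARK',rk,'ang',g(k),'REMAIN',g(k)-g(c))
Sp=(P[...,2]>.112)&(P[...,2]<.127)&(h<.03); print('spindle seen',P[Sp].mean(0) if Sp.any() else None)
E
python3 lug2.py near3 | tail -3; python3 -c "
from h import *
s=r.sense();R=s['ee_rot'];print(np.degrees(np.arctan2(R[1,1],R[0,1])))"
```

```text
LINE 173 ((516.5914916992188, 66.91624450683594), (9.562661170959473, 19.561616897583008), 80.98217010498047) ang 171.49132288305705 r 0.06047190298198382 tan rel tcp 0.018059102744691382 front edge 0.02458543133998583
MARK ((496.1838684082031, 60.601043701171875), (12.397387504577637, 8.749547958374023), 82.9829330444336) ang 175.44066695093125 REMAIN 3.9493440678741933
spindle seen [0.57273259 0.0504086  0.11642755]
171.03802204896795
```

Call:
jog_arm(plan="0.067 0.019 0 0 0 -0.2 1;0.067 0.019 0 0 0 -0.2 1;0 0 0 0 0 0 1;0 0 0 0 0 0 1;0 0 0 0 0 0 1;0 0 0 0 0 0 1;0 0 0 0 0 0 1;0 0 0 0 0 0 1;0 0 0 0 0 0 1;0 0 0 0 0 0 1")

```text
time_s: 23.05
tcp_pos: [0.5178, 0.0775, 0.0611]
ee_rot: [[-0.1, -0.995, -0.0], [-0.995, 0.1, -0.0], [0.0, 0.0, -1.0]]
wrist_force: [0.8, 1.6, 0.4]
gripper_width: 0.007
gripper_force: 0.6
```

Call:
jog_arm(plan="-0.2 0 0 0 0 0 1;-0.4 0 0 0 0 0 1;-0.4 0 0 0 0 0 1;0 0 -0.6 0 0 0 1;0 0 -0.8 0 0 0 1;0 0 -0.8 0 0 0 1;0 0 -0.8 0 0 0 1;0 0 -0.8 0 0 0 1;0 0 -0.8 0 0 0 1;0 0 0 0 0 0 1")

```text
time_s: 24.05
tcp_pos: [0.522, 0.1039, 0.179]
ee_rot: [[-0.099, -0.995, 0.006], [-0.995, 0.099, 0.002], [-0.003, -0.005, -1.0]]
wrist_force: [0.5, 0.2, 0.1]
gripper_width: 0.003
gripper_force: 0.0
```

```bash
python3 - <<'E'
from h import *
grab('wrist');grab('side');grab('scene'); s=r.sense(); print(s['tcp_pos'],s['time_s'])
E
python3 lug2.py near4; python3 - <<'E'
from h import *
A=np.array([.5752,.0543])
for n in('side','scene'):
    P=pts(load(n)); h=np.hypot(P[...,0]-A[0],P[...,1]-A[1]); m=(P[...,2]>.0705)&(P[...,2]<.08)&(h>.045)&(h<.078)
    q=P[m][:,:2]; print(n,len(q),q.mean(0), np.degrees(np.arctan2(*(q.mean(0)-A)[::-1])), cv2.minAreaRect((q*1000).astype(np.float32)))
E
```

```text
[0.51970057 0.10276272 0.17529577] 24.2
gray hist [134. 204. 239. 249. 251.]
lug 565 ((515.0932006835938, 59.7528076171875), (13.520490646362305, 23.351585388183594), 84.55435943603516) center ang 174.81639336875827 r 0.0603536281840023 z 0.07459805926633356
mark 163 ((495.8100891113281, 61.2833137512207), (11.504179000854492, 8.346680641174316), 85.24996948242188) ang 174.97307374978652 r 0.07969645300676347 remaining 0.1566803810282522
LINE 10 ((510.6263122558594, 59.819908142089844), (1.1056661605834961e-05, 6.678164482116699), 84.28658294677734) ang 175.1141053531366 r 0.06480935115991181 tan rel tcp 0.043662719914652634 front edge 0.049487896553443746
MARK ((495.8343200683594, 61.15668487548828), (11.443788528442383, 8.203617095947266), 85.21853637695312) ang 175.06227319774027 REMAIN -0.05183215539634034
spindle seen [0.57382856 0.05382815 0.11874111]
side 35 [0.51425924 0.05513165] 179.21814449079721 ((514.9209594726562, 55.178619384765625), (15.094282150268555, 22.73714828491211), 68.22117614746094)
scene 52 [0.51826585 0.06075878] 173.5278700459811 ((517.0963745117188, 60.274898529052734), (13.238790512084961, 22.36553955078125), 82.25821685791016)
```

View pics/near4.png

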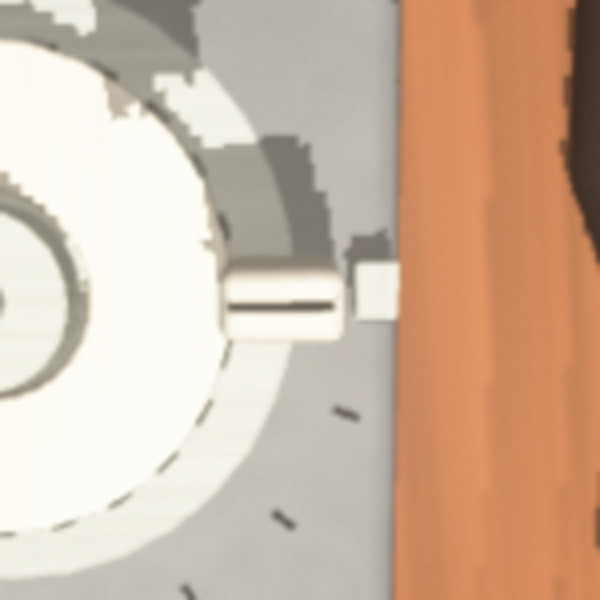

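The crop shows the lug, its line at (280,305), pointing at the mark at (378,290). Corrected for their different heights, the two agree within 0.5 deg, and the arm is clear.

```bash
python3 -c "
from h import *
from m import circ
for n in('scene','side'):
    P=pts(load(n)); print(circ(P,.05,.062,.614,-.291,.045),circ(P,.055,.07,.565,.18,.04),circ(P,.04,.05,.595,-.4,.045))
print(r.finish_job())"
```

```text
(258, 614.5, -290.9, 31.2, array([ 0.6185, -0.2916])) (268, 564.4, 179.0, 23.8, array([0.5675, 0.181 ])) (104, 596.1, -397.8, 31.9, array([ 0.5966, -0.3981]))
(368, 612.5, -290.9, 31.8, array([ 0.612 , -0.2938])) (127, 565.0, 178.3, 23.6, array([0.5631, 0.1766])) (153, 593.6, -398.7, 30.9, array([ 0.5943, -0.4001]))
the job is handed in; nothing more can be done
None
```

The job is handed in at about 24 s: the full spool stands upright in the empty dish, the lock-ring lug is within about 0.5° of the locked mark, and the jar and cup measured where they started.

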